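Key the slicing disc onto the vegetable cutter's drive pin

TASK

On the vegetable cutter, turn the slicing disc by pushing its upright vanes round with a fingertip until the notch in its rim is over the drive pin, then press down on its hub until the disc is fully seated with the pin in the notch. Only push and press: do not lift the disc, and leave the pusher, bottle and tub standing where they are. Finish with the robot clear of everything.

Things in the scene. Friction and masses are not known exactly. Their poses are not given: they have to be found in the camera images.
- cutter: Vegetable cutter with its hood off, fixed to the table: a stainless box 260 x 300 mm whose top is 88 mm above the table, carrying a black round drive plate (224 mm across, top at 100 mm) that does not turn. Origin on the table under the vertical shaft axis, z up. The disc turns about this axis.
- pin (a point): Top of the drive pin: an upright round-nosed steel pin, 14 mm across, rising from the drive plate 90 mm from the shaft axis to 117 mm above the table. Half of it stands out beyond the disc's rim, so it shows from above.
- hub_top (a point): Centre of the flat top of the disc's black hub (40 mm across, 28 mm above the disc's underside), on the shaft axis. 146 mm above the table while the disc is up, 134 mm when seated. Press here.
- notch (a point): Middle of the mouth of the notch, 90 mm from the axis, on the upper face of the disc's rim. The disc is an aluminium plate 180 mm across and 6 mm thick; the notch is about 22 mm wide and 12 mm deep and is the only gap in its rim. When this point is straight above the pin (within about 4 mm sideways) the disc can go down; elsewhere the pin blocks it after about 1 mm.
- vane_a (a point): Middle of the top edge of one of two identical upright vanes, 52 mm from the axis, a quarter turn counter-clockwise (from above) from the notch. Each vane is a radial plate 8 mm thick, from 18 to 74 mm from the axis, its top 25 mm above the disc's upper face (149 mm above the table while the disc is up). A sideways push of about 2 to 3 N on it turns the disc, which stays where it is left.
- vane_b (a point): The same point of the other vane, a quarter turn clockwise from the notch, opposite vane_a.
- disc (a joint): Turn of the disc in rad, positive counter-clockwise from above; 0 (or any whole turn, 2 pi) when the notch is over the pin. It turns freely both ways past a whole turn, against friction of 0.12 N m.
- disc_depth (a joint): How far the disc has been pressed down, in m: 0 as found (underside 118 mm above the table), 0.012 fully seated; negative if lifted. A stiff seal on the shaft (9 N friction) holds it at any height, so it does not drop by itself: with the notch over the pin it takes a push of about 5 to 8 N on the hub and stays down.
- pusher: Bystander: white plastic food pusher, 40 mm across and 76 mm tall, standing on a corner of the cutter's top. Origin at the centre of its underside.
- bottle: Bystander: yellow squeeze bottle, 60 mm across, 190 mm tall, standing on the table beside the cutter. Origin at the centre of its underside.
- tub: Bystander: white open plastic tub 170 x 110 x 65 mm on the table beside the cutter. Origin at the centre of its underside.

How it is judged (in metres and radians):
At the end, for the whole second after the job is handed in: The disc is pressed down at least 10 of its 12 mm, its notch within 8 mm (horizontally) of the drive pin, and still; the pusher, bottle and tub are within 30 mm of where they began (value of joint disc_depth above 0.01 m and horizontal distance between notch and pin below 0.008 m and velocity of joint disc between -0.05 and 0.05 rad/s and distance of each of pusher, bottle, tub from where it was at the start of the episode below 0.03 m); the robot touches nothing.
It fails at once if the disc is lifted more than 4 mm on its shaft (value of joint disc_depth below -0.004 m).
It fails at once if the pusher, bottle or tub is moved more than 30 mm (distance of any of pusher, bottle, tub from where it was at the start of the episode above 0.03 m).
It also fails if it takes over 58 s, if anything falls off the work surface, if the arm or the gripper's body presses on something with over 40 N, if the wrist force passes 120 N, or if a joint passes its speed limit or range.

ROBOT

A 6-joint arm with a two-finger parallel gripper is mounted at the origin on the work surface. World frame = base frame: x ahead of the robot, y to its left, z up, the work surface at z = 0. Lengths are in mm, angles in degrees, forces in N, time in s.
With the tool pointing down it reaches from about 350 to 850 mm from the base axis. Payload 8.1 kg.
Tool frame: the origin (TCP) lies at the very end of the fingers, on their centre line; the grasp point (between the pads) lies 19 mm behind it; z points along the fingers, y is the line along which they close (so a half turn about z gives the same grasp; the last joint's range is limited). The gripper opens to 85 mm and grips with 20 to 120 N. Pads are 22 mm wide; open, the fingers measure 114 mm over their backs; the gripper's body (76 mm by 85 mm) begins 54 mm behind the grasp point. The pads swing forward as they close: fully open they stand 13 mm farther back than shut.
Start: joints at [65.925, 7.471, 85.268, -0, 87.261, -4.893], TCP at [197.127, 566.698, 231.292] pointing down, gripper open.
Joint ranges: [-169.43, 169.43], [-51.17, 129.36], [1.28, 143.12], [-76.62, 256.62], [0, 156.53], [-152.29, 152.29]. Speed limits (degrees/s): [136.94, 136.94, 159.86, 180, 180, 180].

INTERFACE

Orientations are given as [roll, pitch, yaw] about the fixed x, y, z axes, in that order (R = Rz(yaw) Ry(pitch) Rx(roll)).
In Python, from bench import sense, eyes, job, models gives the robot as it stands. The module is installed in compiled form; this text tells all that it offers.
- The arm moves only by the tool apply_moves, never from a script. Its argument "rows" is a list of rows, each a list of 6 numbers: the shift along the tool's x, y, z in mm, then the turn, a rotation vector about the tool's x, y, z in rad. In form: [[dx, dy, dz, rx, ry, rz], ...]. A call has exactly 5 rows; each row shifts and turns the commanded pose from where the row before left it, along the tool's axes as they then stand; what a row does not reach is not made up. A row lasts 1/8 s, in which the tool goes at most 62.5 mm and 10.7 degrees, less where a joint would pass 70% of its speed; a pose out of reach is approached as far as the arm can. A call is refused whole if a number of a shift passes 62.5 or a number of a turn 0.188, either way. A call with a gripper value outside its range is refused whole. "fingers" is the finger opening in mm, from 0 to 85.4, set as the call begins (left out, the last holds). The fingers move at their own pace and stop on an object; "grip_force" is the grip in N (left out, the last holds). Time passes only in rows, so rows that do not move let the fingers close, or fill a call up. It gives the time, the measured TCP pose, the force, the opening and the grip force at its end, in the units of the state.
- sense(): the state, without advancing time (a new reading comes with each control period).
- eyes.snapshot(name): name is "scene" or "side" or "wrist"; returns (picture, depth): 384x512x3 uint8, red, green, blue; 384x512 float32, mm along the optical axis (not along the pixel's ray), 0 where there is no reading.
- eyes.get_calibration(name): a dict with "intrinsics" (3x3 intrinsics, pixels), "D" ([k1, k2, p1, p2, k3] as OpenCV has them; the pictures are not rectified), "R" (3x3) and "t" (3): a world point X has camera coordinates R X + t; the wrist camera has in their place "mount" (4x4, takes a point from camera to tool coordinates, whose origin is the TCP and whose axes are the flange's). Camera axes: x right, y down, z forward; pixel columns grow to the right and rows downward; lengths in mm; the calibration is good to about 2 mm. A picture is of the moment at which its call begins: read the wrist's pose just before it. get_calibration takes no time and is no camera call.
- job.hand_in(): hands the job in; it is judged then, once.
Trained networks look in the newest picture that a camera, given by its name, has taken for a name from the list of things; names that differ only in an ending like _2 or _b are one class to them, and where a whole thing is asked for, a point or a joint stands for the part that bears it (a point fixed in the world has none). Each returns a list of dicts, best first, with "confidence" (0 to 1); they miss things now and then, are a little off and sometimes report something else, mostly with a low value. They report only what shows in the picture. A call takes as long as a camera call.
- models.boxes_of(name, camera): "xyz" ([x, y, z] in mm, in world coordinates, good to about 4 mm: the middle of the surface that is visible of it).
- models.cut_out(name, camera): "pixels" (384x512 bool, what is visible of it).
- models.place_of(name, camera): "xyz" ([x, y, z] in mm, in world coordinates, good to about 4 mm: a listed point, or the origin of a listed thing).
The state is a dict: "time": time; "joint_pos": joint angles; "qd": joint speeds; "joint_efforts": joint torques, N m; "tool_pos": TCP position; "tcp_rot": TCP orientation; "ft_force": force on the tool from outside, world axes, zero at the start; "wrist_torque": the same for the moment, N m; "finger_gap": finger opening in mm; "grip_force": force on a finger pad.
Only numpy, scipy, OpenCV 4.12 (cv2) and the standard library are available. Lean on these libraries where they do the work, as an engineer would, in place of code of your own. Each camera call takes 0.05 s, during which the arm holds its last target. There are 200 camera calls.

## Working session

There is one attempt and no reset: what is moved stays moved. The work goes in short steps, Python scripts to look and compute and a tool call to move; the robot and the scene stay as the last step left them, time stands still between calls to the robot, and variables do not carry over. Pictures are saved under pics/ and viewed, at most 10 in all, crops included, and the job is handed in when it is done.

Besides the shell and the picture viewer there is one more tool, called after "Call:" as name(argument=value, ...) on one line, values as JSON. apply_moves: Moves the arm, as the interface text tells. Its arguments: {"type":"object","properties":{"rows":{"type":"array"},"fingers":{"type":"number"},"grip_force":{"type":"number"}},"required":["rows"]}

```bash
mkdir -p pics; python3 - <<'E'
from bench import sense, eyes, models
import cv2,numpy as np
s=sense();print(s['time'],s['tool_pos'],s['tcp_rot'],s['finger_gap'])
for c in ["scene","side"]:
    p,d=eyes.snapshot(c);cv2.imwrite(f"pics/{c}0.png",p[:,:,::-1])
    for n in ["cutter","pin","hub_top","notch","vane_a","pusher","bottle","tub"]:
        print(c,n,[(np.round(r['xyz']).tolist(),round(r['confidence'],2)) for r in models.place_of(n,c)[:3]])
print(sense()['time'])
E
```

```text
0.0 [196.89797418 566.20287812 230.28050217] [-1.79898211e+02 -8.98099167e-03  1.60819830e+02] 85.2397597320781
scene cutter [([575.0, 71.0, 0.0], 0.83)]
scene pin [([628.0, 136.0, 118.0], 0.94), ([566.0, 22.0, 149.0], 0.41)]
scene hub_top [([577.0, 68.0, 144.0], 0.57), ([613.0, 314.0, -2.0], 0.55)]
scene notch [([665.0, 56.0, 125.0], 0.82), ([657.0, -70.0, 89.0], 0.43)]
scene vane_a [([568.0, 20.0, 150.0], 0.89), ([579.0, 119.0, 147.0], 0.69), ([573.0, 69.0, 1.0], 0.42)]
scene pusher [([659.0, -68.0, 87.0], 0.7)]
scene bottle [([612.0, 315.0, -2.0], 0.75), ([574.0, 68.0, -0.0], 0.59)]
scene tub [([496.0, -169.0, -0.0], 0.57)]
side cutter [([574.0, 68.0, 4.0], 0.86)]
side pin [([636.0, 137.0, 117.0], 0.84)]
side hub_top [([573.0, 70.0, 143.0], 0.72)]
side notch [([664.0, 59.0, 129.0], 0.83)]
side vane_a [([568.0, 19.0, 150.0], 0.78), ([582.0, 121.0, 146.0], 0.71)]
side pusher [([660.0, -68.0, 90.0], 0.93)]
side bottle [([615.0, 314.0, 2.0], 0.82), ([572.0, 69.0, 5.0], 0.46)]
side tub [([497.0, -164.0, -0.0], 0.84)]
0.9
```

View pics/scene0.png

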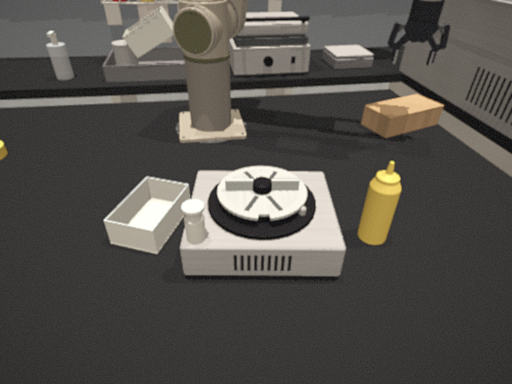

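View pics/side0.png

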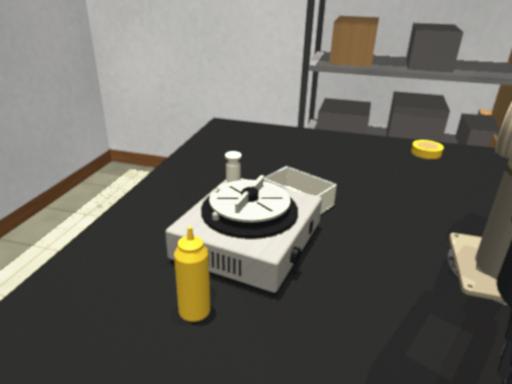

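The scene picture shows the disc with the hub at (262,186), the notch at (264,217) and the pin at (303,211). The side view agrees with this. The axis is at about (574.5, 69.5), the notch at about -7° and the pin at about +49°, so the disc needs about +57° CCW. I'll push vane_b from the robot side.

```bash
cat > h.py <<'E'
import numpy as np
from bench import sense, eyes, models
from scipy.spatial.transform import Rotation as R
def plan(poses, start=None):
    """poses: list of (x,y,z,yaw,n) tool down; prints rows in tool frame from commanded start (x,y,z,yaw)."""
    s=sense(); print('now',s['time'],np.round(s['tool_pos'],1),np.round(s['tcp_rot'],1),np.round(s['ft_force'],1))
    cur=np.array(start,float) if start is not None else np.r_[s['tool_pos'],s['tcp_rot'][2]]
    for *p,n in poses:
        p=np.array(p,float); d=p-cur; d[3]=(d[3]+180)%360-180
        for i in range(n):
            M=R.from_euler('xyz',[180,0,cur[3]],degrees=True).as_matrix()
            sh=np.round(M.T@(d[:3]/n),1); rz=round(-np.radians(d[3]/n),4)
            print([*sh.tolist(),0,0,rz]); cur=cur+d/n
E
python3 - <<'E'
from h import *
plan([(520,18,260,172.7,15)],[197.1,566.7,231.3,160.8])
c=eyes.get_calibration('wrist');print(np.round(c['mount'],3))
E
```

```text
now 0.9 [197.1 566.7 231.3] [-180.     0.   160.8] [ 0.2 -0.3  0.7]
[-32.4, -27.5, -1.9, 0, 0, np.float64(-0.0138)]
[-32.0, -27.9, -1.9, 0, 0, np.float64(-0.0138)]
[-31.6, -28.4, -1.9, 0, 0, np.float64(-0.0138)]
[-31.2, -28.8, -1.9, 0, 0, np.float64(-0.0138)]
[-30.8, -29.2, -1.9, 0, 0, np.float64(-0.0138)]
[-30.4, -29.6, -1.9, 0, 0, np.float64(-0.0138)]
[-30.0, -30.1, -1.9, 0, 0, np.float64(-0.0138)]
[-29.5, -30.5, -1.9, 0, 0, np.float64(-0.0138)]
[-29.1, -30.9, -1.9, 0, 0, np.float64(-0.0138)]
[-28.7, -31.3, -1.9, 0, 0, np.float64(-0.0138)]
[-28.3, -31.7, -1.9, 0, 0, np.float64(-0.0138)]
[-27.8, -32.1, -1.9, 0, 0, np.float64(-0.0138)]
[-27.4, -32.4, -1.9, 0, 0, np.float64(-0.0138)]
[-26.9, -32.8, -1.9, 0, 0, np.float64(-0.0138)]
[-26.5, -33.2, -1.9, 0, 0, np.float64(-0.0138)]
[[ 1.00000e-03 -9.59000e-01 -2.83000e-01  7.16780e+01]
 [ 1.00000e+00  1.00000e-03 -1.00000e-03  4.01000e-01]
 [ 1.00000e-03 -2.83000e-01  9.59000e-01 -1.42847e+02]
 [ 0.00000e+00  0.00000e+00  0.00000e+00  1.00000e+00]]
```

Call:
apply_moves(rows=[[-32.4,-27.5,-1.9,0,0,-0.0138],[-32.0,-27.9,-1.9,0,0,-0.0138],[-31.6,-28.4,-1.9,0,0,-0.0138],[-31.2,-28.8,-1.9,0,0,-0.0138],[-30.8,-29.2,-1.9,0,0,-0.0138]], fingers=0)

```text
time: 1.52
tool_pos: [305.4, 382.5, 241.0]
tcp_rot: [180.0, 0.0, 164.8]
ft_force: [0.4, -0.9, -0.3]
finger_gap: 0.0
grip_force: 0.0
```

Call:
apply_moves(rows=[[-30.4,-29.6,-1.9,0,0,-0.0138],[-30.0,-30.1,-1.9,0,0,-0.0138],[-29.5,-30.5,-1.9,0,0,-0.0138],[-29.1,-30.9,-1.9,0,0,-0.0138],[-28.7,-31.3,-1.9,0,0,-0.0138]])

```text
time: 2.15
tool_pos: [413.1, 199.5, 250.6]
tcp_rot: [180.0, 0.0, 168.7]
ft_force: [0.8, 0.3, 0.2]
finger_gap: -0.2
grip_force: 0.0
```

Call:
apply_moves(rows=[[-28.3,-31.7,-1.9,0,0,-0.0138],[-27.8,-32.1,-1.9,0,0,-0.0138],[-27.4,-32.4,-1.9,0,0,-0.0138],[-26.9,-32.8,-1.9,0,0,-0.0138],[-26.5,-33.2,-1.9,0,0,-0.0138]])

```text
time: 2.78
tool_pos: [520.7, 16.5, 260.0]
tcp_rot: [180.0, 0.0, 172.7]
ft_force: [0.6, 0.7, 0.7]
finger_gap: 0.1
grip_force: 0.0
```

```bash
python3 - <<'E'
from h import *
import cv2
for c in ["wrist","side","scene"]:
    p,d=eyes.snapshot(c)
    if c=="wrist": cv2.imwrite(f"pics/w1.png",p[:,:,::-1])
    for n in ["pin","hub_top","notch","vane_a"]:
        print(c,n,[(np.round(r['xyz'],1).tolist(),round(r['confidence'],2)) for r in models.place_of(n,c)[:2]])
E
```

```text
wrist pin [([631.4, 140.8, 118.2], 0.74)]
wrist hub_top [([571.1, 65.8, 142.5], 0.97), ([584.7, 120.1, 148.4], 0.25)]
wrist notch []
wrist vane_a [([570.5, 15.6, 153.0], 0.64), ([583.8, 122.9, 147.0], 0.62)]
side pin [([635.0, 137.7, 112.6], 0.94)]
side hub_top [([572.7, 68.8, 144.4], 0.69)]
side notch [([662.3, 59.4, 126.1], 0.62), ([568.1, 17.2, 152.3], 0.32)]
side vane_a [([583.7, 121.1, 147.3], 0.87), ([496.7, -167.5, 0.7], 0.73)]
scene pin [([627.2, 138.1, 114.9], 0.77)]
scene hub_top [([577.3, 72.7, 145.7], 0.83)]
scene notch []
scene vane_a [([573.8, 69.6, 0.6], 0.74)]
```

View pics/w1.png

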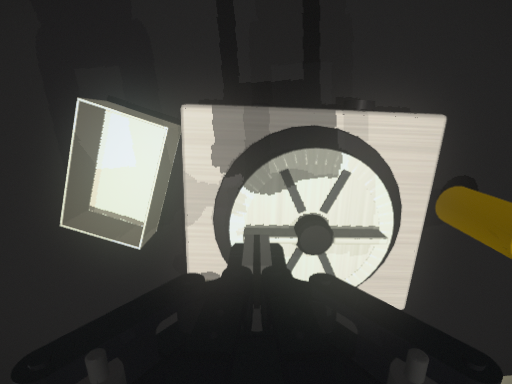

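The wrist view shows the hub at (314,234) and the vanes along row 232, spanning columns 245–388. This agrees with an axis at (574,69) and a disc angle of about -58°. The space behind vane_b is clear, so I'll descend there.

```bash
cat >> h.py <<'E'
A=np.array([574.,69.])
def pol(vane,off,r=55):
    v=np.radians(vane); u=np.array([np.cos(v),np.sin(v)]); t=np.array([-u[1],u[0]])
    return (*(A+r*u-off*t).tolist(),)
E
python3 - <<'E'
from h import *
plan([(*pol(-97.5,30),135,172.5,5),(*pol(-97.5,16),135,172.5,5)])
print("arc")
plan([(*pol(-97.5+5*i,16),135,172.5+5*i,1) for i in range(1,4)],[*pol(-97.5,16),135,172.5])
E
```

```text
now 3.525 [520.   18.  259.9] [-180.     0.   172.7] [-0.2  0.2 -0.4]
[-3.4, 0.5, 25.0, 0, 0, np.float64(0.0007)]
[-3.4, 0.5, 25.0, 0, 0, np.float64(0.0007)]
[-3.4, 0.5, 25.0, 0, 0, np.float64(0.0007)]
[-3.4, 0.5, 25.0, 0, 0, np.float64(0.0007)]
[-3.4, 0.5, 25.0, 0, 0, np.float64(0.0007)]
[-2.8, 0.0, 0.0, 0, 0, np.float64(-0.0)]
[-2.8, 0.0, 0.0, 0, 0, np.float64(-0.0)]
[-2.8, 0.0, 0.0, 0, 0, np.float64(-0.0)]
[-2.8, 0.0, 0.0, 0, 0, np.float64(-0.0)]
[-2.8, 0.0, 0.0, 0, 0, np.float64(-0.0)]
arc
now 3.525 [520.   18.  259.9] [-180.     0.   172.7] [-0.2  0.2 -0.4]
[-4.9, -1.2, -0.0, 0, 0, np.float64(-0.0873)]
[-4.9, -1.2, -0.0, 0, 0, np.float64(-0.0873)]
[-4.9, -1.2, -0.0, 0, 0, np.float64(-0.0873)]
```

Call:
apply_moves(rows=[[-3.4,0.5,25,0,0,0],[-3.4,0.5,25,0,0,0],[-3.4,0.5,25,0,0,0],[-3.4,0.5,25,0,0,0],[-3.4,0.5,25,0,0,0]])

```text
time: 4.15
tool_pos: [537.4, 18.1, 134.1]
tcp_rot: [180.0, 0.0, 172.7]
ft_force: [0.2, 0.2, 0.1]
finger_gap: -0.2
grip_force: 0.0
```

Call:
apply_moves(rows=[[-2.8,0,0,0,0,0],[-2.8,0,0,0,0,0],[-2.8,0,0,0,0,0],[-2.8,0,0,0,0,0],[-2.8,0,0,0,0,0]])

```text
time: 4.78
tool_pos: [551.7, 16.2, 135.4]
tcp_rot: [180.0, 0.1, 172.7]
ft_force: [0.8, 0.5, 0.6]
finger_gap: -0.2
grip_force: 0.0
```

Call:
apply_moves(rows=[[-4.9,-1.2,0,0,0,-0.0873],[-4.9,-1.2,0,0,0,-0.0873],[-4.9,-1.2,0,0,0,-0.0873],[-4.9,-1.2,0,0,0,-0.0873],[-4.9,-1.2,0,0,0,-0.0873]])

```text
time: 5.4
tool_pos: [575.8, 11.3, 135.0]
tcp_rot: [-180.0, -0.0, -162.2]
ft_force: [-2.8, -0.7, 1.3]
finger_gap: 0.0
grip_force: 1.1
```

Call:
apply_moves(rows=[[-4.9,-1.2,0,0,0,-0.0873],[-4.9,-1.2,0,0,0,-0.0873],[-4.9,-1.2,0,0,0,-0.0873],[-4.9,-1.2,0,0,0,-0.0873],[-4.9,-1.2,0,0,0,-0.0873]])

```text
time: 6.02
tool_pos: [600.2, 17.1, 135.0]
tcp_rot: [-180.0, -0.0, -137.2]
ft_force: [-2.0, -1.1, 1.2]
finger_gap: 0.2
grip_force: 1.1
```

```bash
python3 - <<'E'
from h import *
import cv2
ims=[]
for c in ["wrist","side","scene"]:
    p,d=eyes.snapshot(c)
    q=p[:,:,::-1]
    if c=="scene": q=cv2.resize(q[150:280,170:350],(720,520),interpolation=cv2.INTER_CUBIC); cv2.imwrite("pics/s2.png",q)
    for n in ["pin","hub_top","notch","vane_a"]:
        print(c,n,[(np.round(r['xyz'],1).tolist(),round(r['confidence'],2)) for r in models.place_of(n,c)[:2]])
s=sense();print(s['time'],s['tool_pos'],s['tcp_rot'],s['ft_force'],s['joint_pos'])
E
```

```text
wrist pin []
wrist hub_top [([573.9, 71.1, 140.8], 0.62)]
wrist notch []
wrist vane_a [([539.9, 110.5, 147.8], 0.94)]
side pin [([631.2, 138.0, 113.3], 0.93), ([574.5, 68.9, 146.5], 0.45)]
side hub_top [([572.4, 68.5, 143.4], 0.68), ([496.9, -163.9, -4.2], 0.3)]
side notch [([640.6, 131.2, 125.9], 0.92)]
side vane_a [([540.3, 103.5, 146.6], 0.77), ([607.2, 28.1, 151.1], 0.59)]
scene pin [([631.0, 138.7, 116.8], 0.75)]
scene hub_top [([578.3, 70.6, 146.0], 0.91)]
scene notch [([642.6, 125.6, 125.1], 0.62)]
scene vane_a [([605.8, 32.4, 148.9], 0.74)]
6.775 [600.01558839  17.51893507 134.80032145] [-1.79999970e+02 -6.93109619e-04 -1.37310654e+02] [-0.13178049  0.06222262 -0.16775388] [-3.22024260e+00  1.11509262e+01  9.14267238e+01 -5.31305548e-04
  7.74228109e+01 -1.35909473e+02]
```

View pics/s2.png

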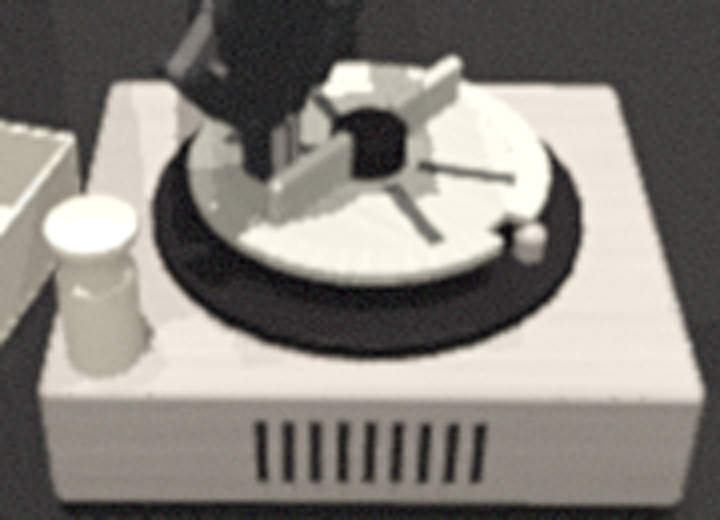

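The crop shows the notch at (510,232) just short of the pin at (530,240). The measurements give the notch at 41.3° and the pin at 50.3°, so about 9° more is needed. I'll turn 8.5° and check.

Call:
apply_moves(rows=[[-1.67,-0.4,0,0,0,-0.0297],[-1.67,-0.4,0,0,0,-0.0297],[-1.67,-0.4,0,0,0,-0.0297],[-1.67,-0.4,0,0,0,-0.0297],[-1.67,-0.4,0,0,0,-0.0297]])

```text
time: 7.4
tool_pos: [607.5, 22.0, 134.9]
tcp_rot: [-180.0, 0.0, -128.7]
ft_force: [-0.3, -2.3, 0.4]
finger_gap: 0.0
grip_force: 1.1
```

```bash
python3 - <<'E'
from h import *
import cv2
acc={}
for k in range(3):
  for c in ["wrist","side","scene"]:
    p,d=eyes.snapshot(c)
    q=p[:,:,::-1]
    if c=="scene" and k==0: q=cv2.resize(q[150:280,170:350],(720,520),interpolation=cv2.INTER_CUBIC); cv2.imwrite("pics/s3.png",q)
    for n in ["pin","notch","vane_a"]:
        for r in models.place_of(n,c)[:2]:
            v=np.array(r['xyz'][:2])-[574.2,69.3]
            if r['confidence']>.5: acc.setdefault((n,c),[]).append((round(np.hypot(*v)),round(np.degrees(np.arctan2(v[1],v[0])),1)))
for k in acc: print(k,acc[k])
s=sense();print(s['time'],s['tool_pos'],s['tcp_rot'],s['ft_force'])
E
```

```text
('vane_a', 'wrist') [(53, np.float64(136.7)), (52, np.float64(136.8)), (50, np.float64(137.8))]
('pin', 'side') [(88, np.float64(48.3)), (92, np.float64(47.7)), (88, np.float64(49.9))]
('notch', 'side') [(92, np.float64(51.0)), (91, np.float64(49.2)), (90, np.float64(50.7))]
('vane_a', 'side') [(52, np.float64(-40.2)), (50, np.float64(138.6)), (50, np.float64(139.2)), (51, np.float64(-39.9)), (52, np.float64(-41.1)), (50, np.float64(141.9))]
('pin', 'scene') [(85, np.float64(53.1)), (88, np.float64(52.0)), (3, np.float64(-16.5)), (91, np.float64(52.3))]
('notch', 'scene') [(90, np.float64(47.4)), (250, np.float64(-108.1)), (92, np.float64(49.2)), (89, np.float64(50.8))]
('vane_a', 'scene') [(55, np.float64(142.6)), (50, np.float64(-42.8)), (51, np.float64(-37.9)), (52, np.float64(141.9)), (51, np.float64(141.7)), (50, np.float64(-42.9))]
9.2 [607.27810466  22.17334025 134.80713521] [-1.79999472e+02  3.32999155e-03 -1.28792318e+02] [ 0.08655714  0.56586095 -0.10412809]
```

View pics/s3.png

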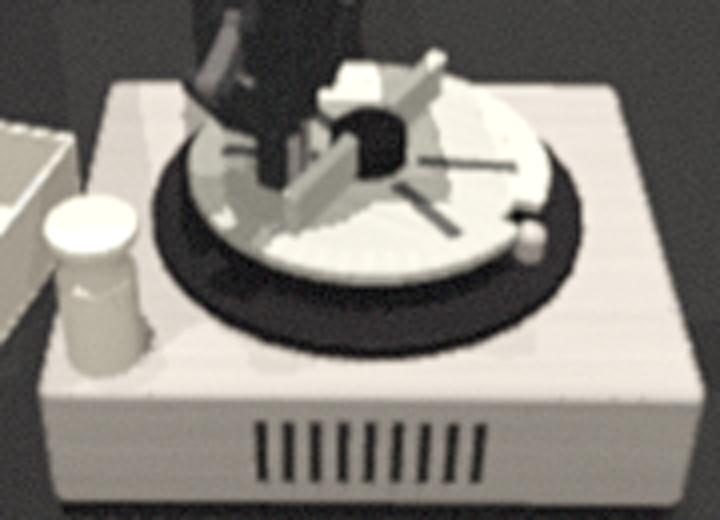

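The crop shows the notch at (525,215), directly inward of the pin at (530,240). The angles also agree: about 49.8° for the notch and 50.3° for the pin. I'll back off, lift, and press on the hub.

Call:
apply_moves(rows=[[5,0,0,0,0,0],[7,0,0,0,0,0],[0,0,-10,0,0,0],[0,0,-15,0,0,0],[0,0,-15,0,0,0]])

```text
time: 9.82
tool_pos: [600.2, 12.8, 176.7]
tcp_rot: [-179.9, 0.0, -128.8]
ft_force: [0.1, 0.6, -0.3]
finger_gap: 0.1
grip_force: 0.0
```

```bash
python3 - <<'E'
from h import *
plan([(574.2,69.3,168,141,10),(574.2,69.3,150,141,5)])
E
```

```text
now 9.825 [600.2  12.8 176.7] [-179.9    0.  -128.8] [ 0.1  0.6 -0.3]
[-2.8, 5.6, 0.9, 0, 0, np.float64(0.1574)]
[-1.9, 5.9, 0.9, 0, 0, np.float64(0.1574)]
[-0.9, 6.2, 0.9, 0, 0, np.float64(0.1574)]
[0.1, 6.2, 0.9, 0, 0, np.float64(0.1574)]
[1.0, 6.1, 0.9, 0, 0, np.float64(0.1574)]
[2.0, 5.9, 0.9, 0, 0, np.float64(0.1574)]
[2.9, 5.5, 0.9, 0, 0, np.float64(0.1574)]
[3.7, 5.0, 0.9, 0, 0, np.float64(0.1574)]
[4.5, 4.3, 0.9, 0, 0, np.float64(0.1574)]
[5.1, 3.6, 0.9, 0, 0, np.float64(0.1574)]
[-0.0, 0.0, 3.6, 0, 0, np.float64(0.0)]
[-0.0, 0.0, 3.6, 0, 0, np.float64(0.0)]
[-0.0, 0.0, 3.6, 0, 0, np.float64(0.0)]
[-0.0, 0.0, 3.6, 0, 0, np.float64(0.0)]
[-0.0, 0.0, 3.6, 0, 0, np.float64(0.0)]
```

Call:
apply_moves(rows=[[-2.8,5.6,0.9,0,0,0.1574],[-1.9,5.9,0.9,0,0,0.1574],[-0.9,6.2,0.9,0,0,0.1574],[0.1,6.2,0.9,0,0,0.1574],[1.0,6.1,0.9,0,0,0.1574]])

```text
time: 10.45
tool_pos: [587.3, 41.4, 171.7]
tcp_rot: [-180.0, 0.1, -174.2]
ft_force: [-0.4, -0.9, 0.1]
finger_gap: -0.1
grip_force: 0.0
```

Call:
apply_moves(rows=[[2.0,5.9,0.9,0,0,0.1574],[2.9,5.5,0.9,0,0,0.1574],[3.7,5.0,0.9,0,0,0.1574],[4.5,4.3,0.9,0,0,0.1574],[5.1,3.6,0.9,0,0,0.1574]])

```text
time: 11.08
tool_pos: [574.2, 69.6, 167.2]
tcp_rot: [179.9, 0.1, 140.7]
ft_force: [-0.2, -0.0, -1.0]
finger_gap: -0.4
grip_force: 0.0
```

Call:
apply_moves(rows=[[0,0,3.6,0,0,0],[0,0,3.6,0,0,0],[0,0,3.6,0,0,0],[0,0,3.6,0,0,0],[0,0,3.6,0,0,0]])

```text
time: 11.7
tool_pos: [573.6, 69.2, 147.4]
tcp_rot: [-180.0, -0.0, 141.0]
ft_force: [-0.3, 0.0, 0.2]
finger_gap: 0.0
grip_force: 0.0
```

Call:
apply_moves(rows=[[0,0,1.4,0,0,0],[0,0,1.4,0,0,0],[0,0,1.4,0,0,0],[0,0,1.4,0,0,0],[0,0,1.4,0,0,0]])

```text
time: 12.32
tool_pos: [573.6, 69.3, 141.5]
tcp_rot: [-180.0, 0.0, 141.0]
ft_force: [-3.9, -1.1, 5.4]
finger_gap: 0.1
grip_force: 2.9
```

The hub is already well past the 1 mm point where the pin would block it, and the force is only 5 N, so the pin is in the notch. I'll keep pressing.

Call:
apply_moves(rows=[[0,0,1.4,0,0,0],[0,0,1.4,0,0,0],[0,0,1.4,0,0,0],[0,0,1.4,0,0,0],[0,0,1.4,0,0,0]])

```text
time: 12.95
tool_pos: [573.6, 69.3, 134.5]
tcp_rot: [-180.0, 0.0, 141.0]
ft_force: [-4.6, -1.1, 6.4]
finger_gap: 0.0
grip_force: 2.9
```

Call:
apply_moves(rows=[[0,0,0.5,0,0,0],[0,0,0.5,0,0,0],[0,0,0.5,0,0,0],[0,0,0,0,0,0],[0,0,0,0,0,0]])

```text
time: 13.58
tool_pos: [573.7, 69.3, 133.9]
tcp_rot: [180.0, 0.0, 141.0]
ft_force: [-6.4, -1.1, 12.7]
finger_gap: 0.1
grip_force: 5.7
```

The tip has stopped at z = 133.9 and the force has risen to 12.7 N, so the disc is seated. I'll retreat straight up.

Call:
apply_moves(rows=[[0,0,-5,0,0,0],[0,0,-20,0,0,0],[0,0,-40,0,0,0],[0,0,-40,0,0,0],[0,0,-40,0,0,0]])

```text
time: 14.2
tool_pos: [573.8, 69.3, 280.1]
tcp_rot: [179.9, 0.1, 141.0]
ft_force: [0.9, -0.5, 0.3]
finger_gap: -0.1
grip_force: 0.0
```

```bash
python3 - <<'E'
from h import *
import cv2
for c in ["side","scene"]:
    p,d=eyes.snapshot(c)
    q=p[:,:,::-1]
    if c=="scene": q=cv2.resize(q[150:280,170:350],(720,520),interpolation=cv2.INTER_CUBIC); cv2.imwrite("pics/s4.png",q)
    for n in ["pin","hub_top","notch","pusher","bottle","tub"]:
        print(c,n,[np.round(r['xyz'],1).tolist() for r in models.place_of(n,c)[:1]])
s=sense();print(s['time'],s['tool_pos'],s['ft_force'])
E
```

```text
side pin [[633.5, 136.7, 115.8]]
side hub_top [[573.6, 69.9, 132.4]]
side notch [[634.0, 137.4, 117.1]]
side pusher [[654.8, -64.5, 87.3]]
side bottle [[611.5, 312.4, -0.0]]
side tub [[500.0, -166.5, 0.9]]
scene pin [[629.8, 139.5, 113.3]]
scene hub_top [[577.0, 70.7, 132.8]]
scene notch [[635.1, 136.0, 115.0]]
scene pusher [[580.3, 70.9, 133.7]]
scene bottle [[613.0, 313.6, 0.7]]
scene tub [[498.0, -165.2, -0.9]]
14.9 [573.46803179  69.27409777 276.84636271] [-0.52767807  0.19248304  0.89733623]
```

View pics/s4.png

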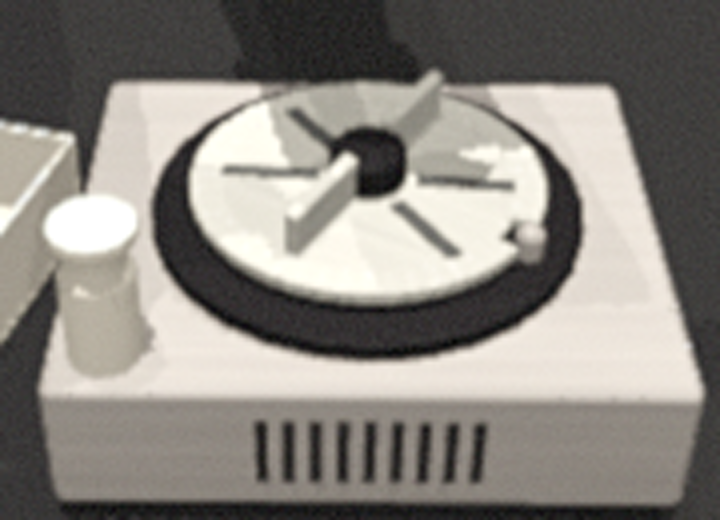

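The crop shows the disc down with the pin at (528,240), sitting in the notch. The hub top measures about 133 mm, the bystanders haven't moved, and the robot is clear.

```bash
python3 -c "
from bench import job
print(job.hand_in())"
```

```text
the job is handed in; nothing more can be done
None
```

The slicing disc is turned and fully seated with the drive pin in its notch (hub top measured at about 133 mm); the pusher, bottle and tub are where they were, the robot is clear, and the job is handed in, though it returned no verdict.

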